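Clamp a calibration weight in the slip-clutch vice

TASK

The largest of the three calibration weights is to be opened for adjustment: gently stand it upright on the bed of the small vice, between the jaws. Then close the vice by turning its round clutch knob clockwise until you feel the clutch slip, and stop at once at that first slip, leaving the weight firmly gripped against the vee jaw. Let go and leave the two smaller weights where they stand.

Things in the scene. Friction and masses are not known exactly. Their poses are not given: they have to be found in the camera images.
- weight_200g_centre (a point): centre (half-way up, on the axis) of the largest weight: polished steel, upright, 30 mm diameter, 52 mm tall with a smaller knob as its top; 200 g. It may be gripped across its 30 mm anywhere along its height.
- weight_100g_centre (a point): centre of the middle weight, 24 mm diameter, 42 mm tall; to be left alone
- weight_50g_centre (a point): centre of the smallest weight, 18 mm diameter, 34 mm tall; to be left alone
- vice: small grey vice fixed to the bench, 60 mm (its x) by 190 mm (its y, from -91 to +99 mm); origin at bench height. Flat bed 10 mm high. Steel vee jaw toward its -y end, sliding flat steel jaw facing it, grey gear head (50 x 50 mm, top 46 mm high) with the knob at its +y end. Both jaws are 16 to 18 mm wide along x, up to 36 mm high, so fingers closing along the vice's x pass beside them.
- vice_seat (a point): point on the bed (10 mm above the bench); axes as the vice's. The sliding jaw's face stands at +y of it, 33 mm minus the jaw joint's value away. The vee jaw has been set by hand in its slot, so that the 30 mm weight, when in the vee, has its axis 0 to 6 mm to -y of this point: where is not measured. Set down anywhere between the jaws, the weight is slid into the vee by the closing jaw.
- knob_grip (a point): point on the upright axis of the clutch knob at gripping height, 75 mm above the bench. Round knurled aluminium knob, 31 mm diameter, 56 to 86 mm high; its height stays. A spring in it (1.5 N m/rad) winds up 0.11 rad before the jaw runs (0.16 N m, also when pushing the weight); once the weight is firm, 0.27 N m is reached (0.18 rad), where the clutch slips at constant torque. Let go, it unwinds.
- vice_jaw (a joint): travel of the sliding jaw in m, growing as it closes; at 0.018 to 0.024 (by the vee jaw's setting) it holds the largest weight. It moves 6 mm per radian that the knob turns clockwise seen from above (without slip) and stays where it is left. When the clutch slips the jaw presses with about 19 N.
- slip_pin (a joint): rise in m of the small brass tell-tale pin in the middle of the knob's top: 2 mm per radian that the clutch has slipped clockwise, 0 at the start, still while nothing slips. Its rise at a first slip is far below the noise of the reading: the slip is to be felt in the turning torque.
There are look-alikes about, which are no part of the job. Leave any green or purple look-alike of the part that bears weight_200g_centre alone.

How it is judged:
By the outcome, as a careful person would: the job done as asked, in the order asked, and still so for the second after the job is handed in, with the robot touching nothing.
It also fails if it takes over 72 s, if anything falls off the work surface, if the arm or the gripper's body presses on something with over 40 N, if the wrist force passes 120 N, or if a joint passes its speed limit or range.

ROBOT

A 6-joint arm with a two-finger parallel gripper is mounted at the origin on a cart in front of the work surface, level with it; the furniture and walls round the work are solid. World frame = base frame: x ahead of the robot, y to its left, z up, the work surface at z = 0. Lengths are in mm, angles in rad, forces in N, time in s.
With the tool pointing down it reaches from about 350 to 875 mm from the base axis. Payload 4.2 kg.
Tool frame: the origin (TCP) lies at the very end of the fingers, on their centre line; the grasp point (between the pads) lies arm.hold_point_z behind it (arm.hold_point_z is the distance from the TCP to the grasp point, in mm); y points along the fingers, x is the direction in which the jaws open and shut, and the axes are right-handed (so a half turn about y gives the same grasp; the last joint's range is limited). The gripper opens to 85 mm and grips with 20 to 120 N. Pads are 22 mm wide; open, the fingers measure 114 mm over their backs; the gripper's body (76 mm by 85 mm) begins 54 mm behind the grasp point. The pads swing forward as they close: fully open they stand 13 mm farther back than shut.
Start: joints at [-0.892, 0.385, 0.008, 0, -1.194, -0.259], TCP at [254.749, -570.703, 231.312] pointing down, gripper open.
Joint ranges: [-3.14, 3.14], [-1.21, 2.06], [-1.07, 1.41], [-3.16, 2.05], [-2.99, -0.16], [-3.1, 3.1]. Speed limits (rad/s): [2.79, 2.79, 3.14, 3.14, 3.14, 3.14].

INTERFACE

Orientations are given as a unit quaternion [x, y, z, w].
In Python, from bench import arm gives the robot as it stands.
- The arm moves only by the shell command python3 -m creep 'ROWS'. ROWS is JSON, a list of rows, each a list of 3 entries, a list of its own where there are three numbers: the shift along the world's x, y, z in mm, then the turn, a rotation vector about the world's x, y, z in rad, then the gripper command: -1 is shut, 1 is fully open, values between are in proportion. In form: [[[dx, dy, dz], [wx, wy, wz], jaw], ...]. A call has 1 to 12 rows; each row is the pose to reach, as a shift and turn from the pose commanded when the call began; what a row does not reach only later rows make up. A row lasts 1/12 s, in which the tool goes at most 41.7 mm and 7.16 degrees, less where a joint would pass 70% of its speed; a pose out of reach is approached as far as the arm can. A call with a gripper value outside its range is refused whole. The fingers move at their own pace and stop on an object; the grip force is fixed at half the most. Time passes only in rows, so rows that repeat a pose let the fingers close. It gives the time, the measured TCP pose, the force and the opening at its end, in the units of the state.
- arm.read_state(): the state, without advancing time (a new reading comes with each control period).
- arm.get_image(name): name is "side" or "top" or "wrist"; returns (picture, depth): 480x640x3 uint8, red, green, blue; 480x640 float32, mm along the optical axis (not along the pixel's ray), 0 where there is no reading.
- arm.camera_params(name): a dict with "camera_matrix" (3x3 intrinsics, pixels), "extrinsics" (4x4, takes a point from world to camera coordinates); the wrist camera has in their place "T_tool_cam" (4x4, takes a point from camera to tool coordinates, whose origin is the TCP and whose axes are the tool frame's). Camera axes: x right, y down, z forward; pixel columns grow to the right and rows downward; lengths in mm; the calibration is good to about 2 mm. A picture is of the moment at which its call begins: read the wrist's pose just before it. camera_params takes no time and is no camera call.
- arm.job_done(): hands the job in, once; it reports no verdict.
The state is a dict: "clock": time; "joints": joint angles; "joint_vel": joint speeds; "joint_efforts": joint torques, N m; "position": TCP position; "ee_rot": TCP orientation; "contact_force": force on the tool from outside, world axes, zero at the start; "wrist_torque": the same for the moment, N m; "gripper_width": finger opening in mm.
Only numpy, scipy, OpenCV 4.12 (cv2) and the standard library are available. Lean on these libraries where they do the work, as an engineer would, in place of code of your own. Each camera call takes 0.05 s, during which the arm holds its last target.

## Working session

There is one attempt and no reset: what is moved stays moved. The work goes in short steps, Python scripts to look and compute and a shell command to move; the robot and the scene stay as the last step left them, time stands still between calls to the robot, and variables do not carry over. Pictures are saved under pics/ and viewed, and the job is handed in when it is done.

```bash
ls; mkdir -p pics; cat > h.py <<'E'
import numpy as np, cv2
from bench import arm
def save(n,f):
    p,d=arm.get_image(n); cv2.imwrite('pics/'+f+'.png',p[:,:,::-1]); np.save('pics/'+f+'.npy',d); return p,d
def pt(n,u,v,d):
    c=arm.camera_params(n);K=np.array(c['camera_matrix']);E=np.array(c['extrinsics'])
    q=np.linalg.inv(K)@[u,v,1]*d
    return (np.linalg.inv(E)@np.r_[q,1])[:3]
def ray(n,u,v,z):
    c=arm.camera_params(n);K=np.array(c['camera_matrix']);E=np.linalg.inv(np.array(c['extrinsics']))
    o=E[:3,3];r=E[:3,:3]@(np.linalg.inv(K)@[u,v,1]); return o+r*(z-o[2])/r[2]
E
python3 - <<'E'
from h import *
np.set_printoptions(precision=4,suppress=True)
save('top','top0');save('side','side0')
s=arm.read_state();print(s,arm.hold_point_z)
for n in('top','side'):print(arm.camera_params(n))
E
```

```text
pics
{'clock': 0.1, 'joints': array([-0.8924,  0.3855,  0.0068, -0.0004, -1.194 , -0.2586]), 'joint_vel': array([-0.0005, -0.0021,  0.0016,  0.0032,  0.0013, -0.0002]), 'joint_efforts': array([ -0.0004, -39.332 ,  18.893 ,   4.1979,  -0.0026,   0.    ]), 'position': array([ 254.5365, -570.244 ,  230.3323]), 'ee_rot': array([ 0.3843,  0.5935, -0.5928, -0.3855]), 'contact_force': array([-0.3622,  0.2177,  0.5272]), 'wrist_torque': array([ 0.0195,  0.0176, -0.0086]), 'gripper_width': 85.5177013001685} 18.700000000000003
{'camera_matrix': array([[477.8243,   0.    , 319.5719],
       [  0.    , 477.8243, 239.0358],
       [  0.    ,   0.    ,   1.    ]]), 'extrinsics': array([[  -0.0169,   -0.9997,   -0.0178,  -10.2727],
       [  -0.9972,    0.0182,   -0.0728,  491.3261],
       [   0.0731,    0.0165,   -0.9972, 1038.5886],
       [   0.    ,    0.    ,    0.    ,    1.    ]])}
{'camera_matrix': array([[484.7895,   0.    , 313.5505],
       [  0.    , 484.7895, 247.9531],
       [  0.    ,   0.    ,   1.    ]]), 'extrinsics': array([[   0.9998,   -0.0207,   -0.0031, -503.3903],
       [  -0.0103,   -0.3572,   -0.934 ,   70.8529],
       [   0.0182,    0.9338,   -0.3573,  971.7097],
       [   0.    ,    0.    ,    0.    ,    1.    ]])}
```

View pics/top0.png

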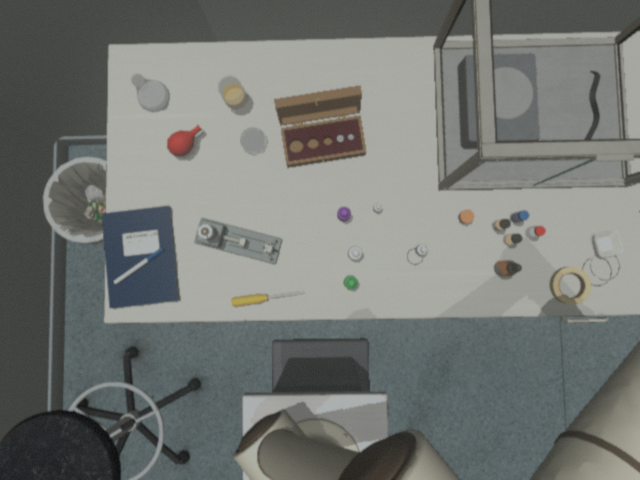

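View pics/side0.png

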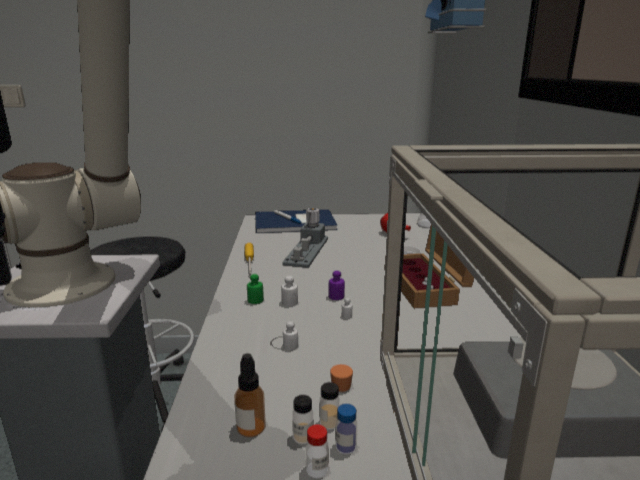

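```bash
python3 - <<'E'
from h import *
np.set_printoptions(precision=1,suppress=True)
a=cv2.imread('pics/top0.png');b=cv2.imread('pics/side0.png')
A=cv2.resize(a[190:310,180:300],(600,600),interpolation=cv2.INTER_CUBIC)
B=cv2.resize(a[190:310,330:450],(600,600),interpolation=cv2.INTER_CUBIC)
C=cv2.resize(b[200:360,230:390],(600,600),interpolation=cv2.INTER_CUBIC)
for n,i in zip('ABC',(A,B,C)):cv2.imwrite(f'pics/{n}.png',np.clip(i*1.0,0,255).astype('uint8'))
d=np.load('pics/top0.npy')
for u,v in((355,254),(421,250),(377,208),(207,231),(350,283),(344,214)):
    q=d[v-8:v+9,u-8:u+9]; print(u,v,pt('top',u,v,d[v,u]))
    P=np.array([[*pt('top',x,y,d[y,x]),x,y] for y in range(v-14,v+15) for x in range(u-14,u+15)])
    m=P[:,2]>12; print(m.sum(),P[m].mean(0),P[m].min(0),P[m].max(0))
E
```

```text
355 254 [455.3 -94.5  50.1]
159 [455.6 -92.   78.  354.6 253.3] [ 413.8 -108.8   15.7  343.   240. ] [ 471.4  -36.3 1071.3  364.   264. ]
421 250 [ 461.8 -237.1   40.7]
104 [ 462.  -237.7   41.4  421.5  250. ] [ 413.8 -252.5   14.9  416.   245. ] [ 473.6  -36.3 1071.3  430.   263. ]
377 208 [ 555.6 -145.7   33.5]
64 [ 543.6 -136.7  123.8  376.8  207.5] [ 413.8 -155.8   13.2  364.   195. ] [ 566.   -36.3 1071.3  389.   213. ]
207 231 [506.8 213.1  88.5]Traceback (most recent call last):
  File "<stdin>", line 11, in <module>
  File "h.py", line 6, in pt
    c=arm.camera_params(n);K=np.array(c['camera_matrix']);E=np.array(c['extrinsics'])
ValueError: time passes only in moves, steps and waits
```

View pics/A.png

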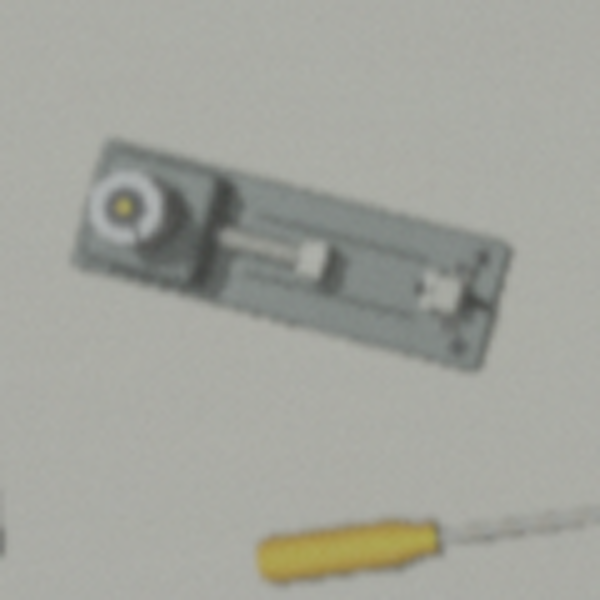

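View pics/B.png

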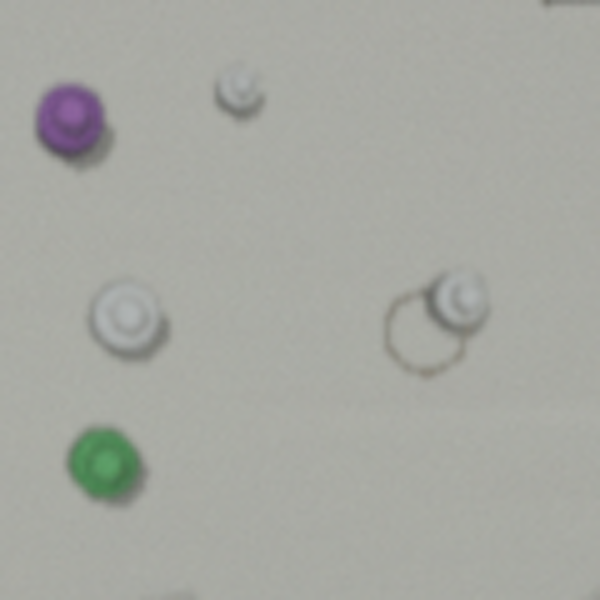

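View pics/C.png

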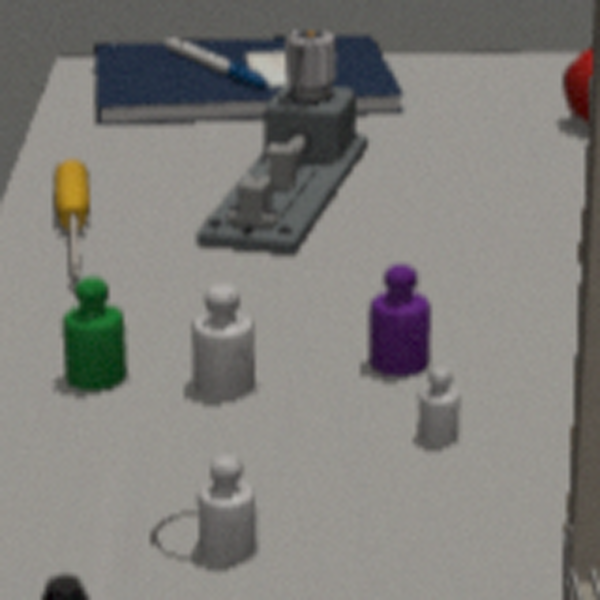

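```bash
cat > h.py <<'E'
import numpy as np, cv2
from bench import arm
from scipy.spatial.transform import Rotation as R
np.set_printoptions(precision=3,suppress=True)
_c={}
def cam(n):
    if n not in _c:
        c=arm.camera_params(n)
        K=np.array(c['camera_matrix'])
        if n=='wrist':
            s=arm.read_state();T=np.eye(4);T[:3,:3]=R.from_quat(s['ee_rot']).as_matrix();T[:3,3]=s['position']
            W=T@np.array(c['T_tool_cam'])
        else: W=np.linalg.inv(np.array(c['extrinsics']))
        _c[n]=(np.linalg.inv(K),W)
    return _c[n]
def save(n,f):
    cam(n)
    p,d=arm.get_image(n); cv2.imwrite('pics/'+f+'.png',p[:,:,::-1]); np.save('pics/'+f+'.npy',d); np.savez('pics/'+f+'_c.npz',K=_c[n][0],W=_c[n][1]);return p,d
def load(n,f):
    z=np.load('pics/'+f+'_c.npz');_c[n]=(z['K'],z['W'])
def pt(n,u,v,d):
    K,W=cam(n); return (W@np.r_[K@[u,v,1]*d,1])[:3]
def ray(n,u,v,z):
    K,W=cam(n);o=W[:3,3];r=W[:3,:3]@(K@[u,v,1]); return o+r*(z-o[2])/r[2]
def cloud(n,d):
    K,W=cam(n);v,u=np.mgrid[:480,:640];q=np.stack([u,v,np.ones_like(u)],-1)@K.T*d[...,None]
    return q@W[:3,:3].T+W[:3,3]
def st():
    s=arm.read_state();print('t%.2f'%s['clock'],'p',s['position'],'q',s['ee_rot'],'F',s['contact_force'],'T',s['wrist_torque'],'w%.1f'%s['gripper_width'],'j',s['joints']);return s
E
python3 - <<'E'
from h import *
d=np.load('pics/top0.npy');P=cloud('top',d)
for u,v in((355,254),(421,250),(377,208),(350,283),(344,214),(207,231)):
    w=P[v-15:v+16,u-15:u+16].reshape(-1,3);m=(w[:,2]>10)&(w[:,2]<120);w=w[m];print(u,v,m.sum(),w.mean(0),w.min(0),w.max(0))
# vice mask
w=P[205:270,185:290];m=((w[...,2]>5)&(w[...,2]<15)).astype('uint8')
m2=((w[...,2]>5)&(w[...,2]<120)).astype('uint8')
q=w[(w[...,2]>5)&(w[...,2]<100)]
r=cv2.minAreaRect(q[:,:2].astype('float32'));print(r,cv2.boxPoints(r))
print('knob',ray('top',180+128/5,190+207/5,86))
print('jaw +face/-face',ray('top',180+327/5,190+263/5,36),ray('top',180+418/5,190+286/5,36))
print(arm.camera_params('wrist')); st()
E
```

```text
355 254 154 [457.146 -94.099  38.856] [ 442.934 -108.822   10.427] [471.402 -80.223  57.466]
421 250 107 [ 462.494 -239.487   30.643] [ 451.408 -252.467   10.243] [ 473.599 -230.057   44.717]
377 208 59 [ 557.137 -146.92    25.544] [ 549.312 -155.814   10.72 ] [ 565.965 -138.749   36.989]
350 283 156 [394.516 -83.598  39.646] [380.469 -98.59   17.317] [408.587 -70.199  56.203]
344 214 161 [543.098 -71.969  38.345] [529.756 -86.727  10.747] [559.304 -58.091  55.835]
207 231 612 [504.198 215.498  55.733] [477.934 190.946  10.079] [543.771 261.933  91.472]
((500.982666015625, 164.21580505371094), (144.5258026123047, 229.08474731445312), 1.9259930849075317) [[424.911 276.265]
 [432.61   47.309]
 [577.054  52.167]
 [569.355 281.122]]
knob [506.3   216.661  86.   ]
jaw +face/-face [484.898 142.448  36.   ] [474.155 102.817  36.   ]
{'camera_matrix': array([[409.864,   0.   , 317.323],
       [  0.   , 409.864, 240.074],
       [  0.   ,   0.   ,   1.   ]]), 'T_tool_cam': array([[   1.   ,    0.001,    0.001,   -0.731],
       [  -0.   ,   -0.265,    0.964, -142.215],
       [   0.001,   -0.964,   -0.265,   67.024],
       [   0.   ,    0.   ,    0.   ,    1.   ]])}
t0.10 p [ 254.536 -570.244  230.332] q [ 0.384  0.594 -0.593 -0.385] F [-0.362  0.218  0.527] T [ 0.02   0.018 -0.009] w85.5 j [-0.892  0.385  0.007 -0.    -1.194 -0.259]
```

```bash
python3 -m creep '[[[42,96,0],[0,0,0],1],[[84,192,0],[0,0,0],1],[[126,288,0],[0,0,0],1],[[168,384,0],[0,0,0],1],[[202,476,-30],[0,0,0],1],[[202,476,-30],[0,0,0],1],[[202,476,-30],[0,0,0],1],[[202,476,-30],[0,0,0],1],[[202,476,-30],[0,0,0],1],[[202,476,-30],[0,0,0],1],[[202,476,-30],[0,0,0],1],[[202,476,-30],[0,0,0],1]]'
python3 -m creep '[[[30,68,0],[0,0,0],1],[[30,68,0],[0,0,0],1]]'
python3 - <<'E'
from h import *
st()
E
```

```text
clock: 1.1
position: [449.7, -109.6, 202.7]
ee_rot: [0.385, 0.593, -0.593, -0.385]
contact_force: [0.7, -1.3, 0.2]
gripper_width: 85.4
clock: 1.27
position: [480.1, -40.9, 202.6]
ee_rot: [-0.384, -0.593, 0.594, 0.384]
contact_force: [1.0, -0.6, 0.8]
gripper_width: 85.6
t1.27 p [480.055 -40.932 202.584] q [-0.384 -0.593  0.594  0.384] F [ 0.952 -0.572  0.813] T [-0.015 -0.109 -0.006] w85.6 j [ 0.253  0.166 -0.376 -0.    -1.03  -1.402]
```

```bash
python3 - <<'E'
from h import *
save('wrist','w1');st()
E
```

```text
t1.32 p [482.871 -37.91  202.753] q [ 0.384  0.595 -0.593 -0.383] F [2.931 2.159 0.543] T [ 0.27  -0.266  0.023] w85.4 j [ 0.258  0.169 -0.372 -0.    -1.028 -1.404]
```

View pics/w1.png

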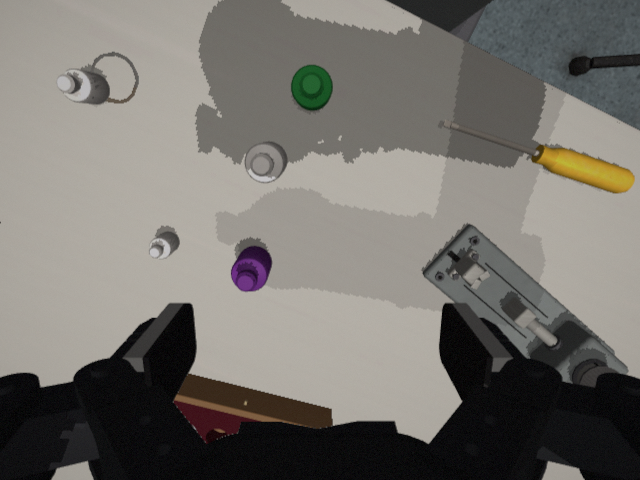

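```bash
python3 -m creep '[[[0,0,0],[0,0,0],1],[[0,0,0],[0,0,0],1]]'
python3 - <<'E'
from h import *
st();p,d=save('wrist','w2');P=cloud('wrist',d)
w=P[130:195,230:300].reshape(-1,3);w=w[(w[:,2]>46)&(w[:,2]<60)];print('W',len(w),w.mean(0),w.min(0),w.max(0))
w=P[130:195,230:300].reshape(-1,3);w=w[(w[:,2]>28)&(w[:,2]<60)];print('W',len(w),w.mean(0),w.min(0),w.max(0))
cv2.imwrite('pics/w2c.png',cv2.resize(p[200:400,410:640,::-1],None,fx=3,fy=3,interpolation=cv2.INTER_CUBIC)[:600])
# vice coords cloud with rough dir
y=np.array([.277,.961]);x=np.array([.961,-.277]);o=np.array([506.3,216.7])
v=P[200:400,410:640].reshape(-1,3);v=v[(v[:,2]>24)&(v[:,2]<40)]
a=(v[:,:2]-o)@y;b=(v[:,:2]-o)@x;m=(abs(b)<20)&(a<-30)
h,e=np.histogram(a[m],bins=np.arange(-150,-29,2));print([(int(e[i]),int(h[i])) for i in range(len(h)) if h[i]])
k=m&(a>-90)&(a<-60);print(b[k].min(),b[k].max())
E
```

```text
clock: 1.48
position: [479.4, -43.0, 202.4]
ee_rot: [-0.384, -0.593, 0.594, 0.385]
contact_force: [-0.3, -0.1, -1.1]
gripper_width: 85.7
t1.48 p [479.354 -43.048 202.361] q [-0.384 -0.593  0.594  0.385] F [-0.326 -0.128 -1.109] T [-0.011  0.01  -0.025] w85.7 j [ 0.249  0.166 -0.377 -0.    -1.03  -1.398]
W 416 [458.578 -94.508  51.064] [ 451.152 -102.68    46.212] [466.975 -86.722  53.989]
W 1279 [457.768 -94.115  39.808] [ 444.092 -109.622   28.441] [474.057 -79.795  53.989]
[(-138, 34), (-136, 134), (-134, 49), (-132, 45), (-130, 48), (-128, 47), (-126, 58), (-124, 61), (-122, 49), (-120, 11), (-78, 2), (-76, 158), (-74, 79), (-72, 33), (-70, 45), (-68, 44), (-66, 38), (-64, 15), (-60, 1), (-58, 14), (-56, 25), (-54, 24), (-52, 26), (-50, 27), (-48, 26), (-46, 17), (-44, 25), (-42, 26), (-40, 20), (-38, 27), (-36, 20), (-34, 26), (-32, 23)]
-7.331034370728137 8.61593587844087
```

View pics/w2c.png

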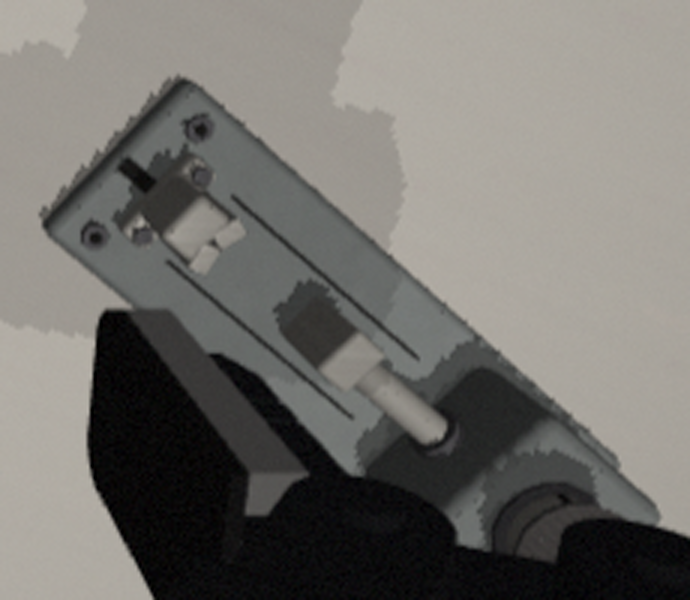

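```bash
python3 - <<'E'
from h import *
d=np.load('pics/top0.npy');load('top','top0') if 0 else None
P=cloud('top',d)[200:275,185:295]
m=((P[...,2]>5)&(P[...,2]<100)).astype('uint8')
n,l,s,c=cv2.connectedComponentsWithStats(m);i=1+np.argmax(s[1:,4]);print(s[i])
q=P[(l==i)];r=cv2.minAreaRect(q[q[:,2]<60][:,:2].astype('float32'));print(r);print(cv2.boxPoints(r))
E
python3 -m creep '[[[-22,-51,-40],[0,0,0],1],[[-22,-51,-80],[0,0,0],1],[[-22,-51,-120],[0,0,0],1],[[-22,-51,-140],[0,0,0],1],[[-22,-51,-140],[0,0,0],1],[[-22,-51,-160],[0,0,0],1],[[-22,-51,-175],[0,0,0],1],[[-22,-51,-189],[0,0,0],1],[[-22,-51,-189],[0,0,0],1],[[-22,-51,-189],[0,0,0],1]]'
```

```text
[   9   18   88   47 2245]
((490.21868896484375, 165.352294921875), (190.99090576171875, 62.11050033569336), 74.09327697753906)
[[434.18   82.025]
 [493.912  65.002]
 [546.257 248.68 ]
 [486.525 265.703]]
clock: 2.37
position: [458.3, -95.1, 15.1]
ee_rot: [0.385, 0.593, -0.593, -0.385]
contact_force: [0.7, 0.1, 0.1]
gripper_width: 85.7
```

```bash
python3 -m creep '[[[0,0,0],[0,0,0],-1],[[0,0,0],[0,0,0],-1],[[0,0,0],[0,0,0],-1],[[0,0,0],[0,0,0],-1],[[0,0,0],[0,0,0],-1],[[0,0,0],[0,0,0],-1],[[0,0,0],[0,0,0],-1],[[0,0,0],[0,0,0],-1],[[0,0,0],[0,0,0],-1],[[0,0,0],[0,0,0],-1]]'
python3 - <<'E'
from h import *
st();save('side','s3')
E
```

```text
clock: 3.2
position: [458.1, -94.6, 14.7]
ee_rot: [0.385, 0.593, -0.593, -0.384]
contact_force: [-0.9, -0.2, 6.1]
gripper_width: 28.9
t3.20 p [458.142 -94.571  14.694] q [ 0.385  0.593 -0.593 -0.384] F [-0.901 -0.214  6.121] T [0.166 0.395 0.002] w28.9 j [ 0.145  0.415 -0.631  0.001 -0.524 -1.296]
```

View pics/s3.png

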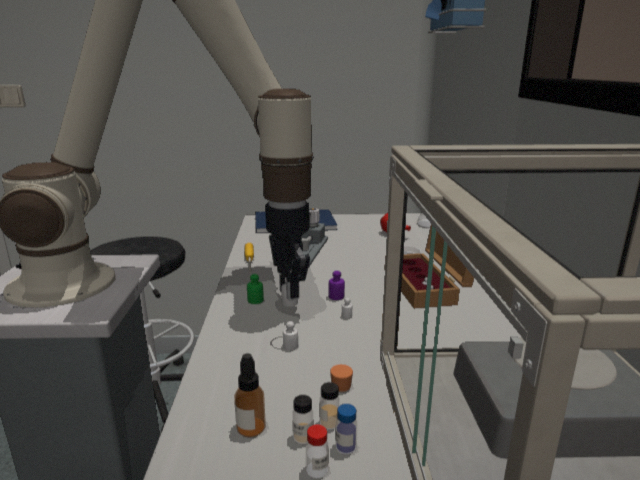

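```bash
python3 -m creep '[[[0,0,10],[0,0,0],-1],[[0,0,30],[0,0,0],-1],[[0,0,60],[0,0,0],-1],[[0,0,90],[0,0,0],-1],[[2,20,110],[0,0,0.12],-1],[[4,50,110],[0,0,0.24],-1],[[7,80,110],[0,0,0.36],-1],[[10,110,110],[0,0,0.48],-1],[[13,140,110],[0,0,0.6],-1],[[16,170,110],[0,0,0.72],-1],[[18,195,110],[0,0,0.82],-1],[[19,211,110],[0,0,0.874],-1]]'
python3 -m creep '[[[0,0,0],[0,0,0],-1],[[0,0,0],[0,0,0],-1],[[0,0,0],[0,0,0],-1]]'
python3 - <<'E'
from h import *
st();save('wrist','w4');save('top','t4')
E
```

```text
clock: 4.25
position: [476.4, 118.6, 123.5]
ee_rot: [0.095, 0.701, -0.701, -0.096]
contact_force: [-0.2, 0.0, -2.0]
gripper_width: 28.6
clock: 4.5
position: [475.9, 115.8, 123.3]
ee_rot: [-0.097, -0.7, 0.701, 0.099]
contact_force: [-0.1, 0.3, -2.4]
gripper_width: 28.7
t4.50 p [475.875 115.832 123.341] q [-0.097 -0.7    0.701  0.099] F [-0.111  0.309 -2.406] T [-0.016  0.011  0.021] w28.7 j [ 0.571  0.271 -0.466 -0.    -0.835 -0.849]
```

View pics/w4.png

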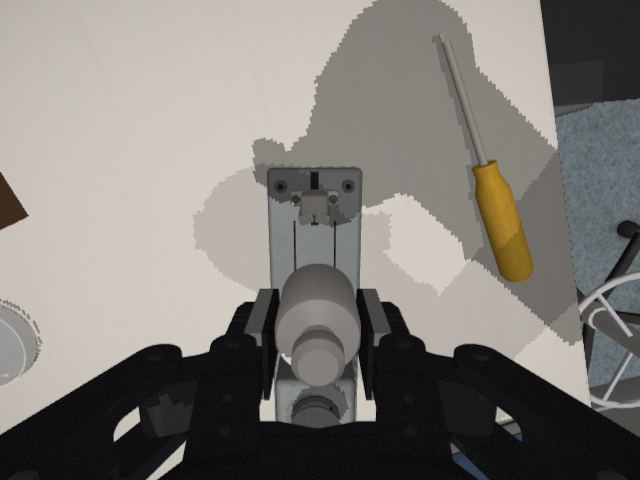

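```bash
python3 - <<'E'
from h import *
load('wrist','w4');P=cloud('wrist',np.load('pics/w4.npy'))
y=np.array([.274,.9617]);x=np.array([.9617,-.274]);o=np.array([475.9,115.8])
v=P[160:260,250:380].reshape(-1,3);v=v[(v[:,2]>30)&(v[:,2]<42)]
a=(v[:,:2]-o)@y;b=(v[:,:2]-o)@x
print(len(v),'z',v[:,2].mean(),'along',np.percentile(a,[1,50,99]),'x',np.percentile(b,[1,50,99]))
v=P[160:262,240:400].reshape(-1,3);v=v[(v[:,2]>5)&(v[:,2]<15)];a=(v[:,:2]-o)@y;b=(v[:,:2]-o)@x
k=(a<-20)
print('bed z',np.median(v[:,2]),'along',a.min(),'x',np.percentile(b[k],[.5,99.5]))
E
```

```text
835 z 35.36014663727461 along [-30.544 -22.434 -13.858] x [-6.501  2.075 10.509]
bed z 9.665148772711376 along -43.31122530765557 x [-27.461  31.615]
```

```bash
python3 - <<'E'
import cv2
a=cv2.imread('pics/t4.png');cv2.imwrite('pics/t4c.png',cv2.resize(a[190:310,180:300],(600,600),interpolation=cv2.INTER_CUBIC))
E
```

```text
(no output)
```

View pics/t4c.png

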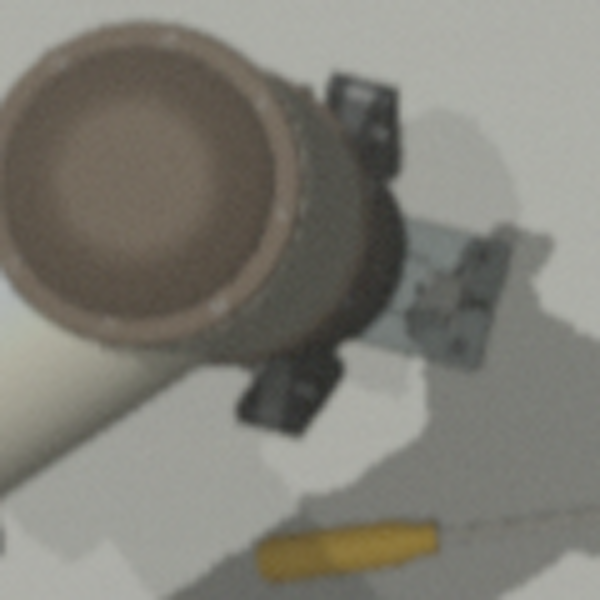

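```bash
python3 -m creep '[[[3,3.3,0],[0,0,0],-1],[[3,3.3,-25],[0,0,0],-1],[[3,3.3,-50],[0,0,0],-1],[[3,3.3,-70],[0,0,0],-1],[[3,3.3,-85],[0,0,0],-1],[[3,3.3,-93],[0,0,0],-1],[[3,3.3,-95],[0,0,0],-1],[[3,3.3,-95],[0,0,0],-1],[[3,3.3,-95],[0,0,0],-1]]'
python3 - <<'E'
from h import *
st();save('side','s5');p,d=save('wrist','w5')
a=cv2.imread('pics/s5.png');cv2.imwrite('pics/s5c.png',cv2.resize(a[200:300,250:350],(600,600),interpolation=cv2.INTER_CUBIC))
E
```

```text
clock: 5.35
position: [480.5, 120.0, 29.7]
ee_rot: [0.098, 0.701, -0.7, -0.097]
contact_force: [-0.6, 0.2, -1.8]
gripper_width: 29.0
t5.35 p [480.501 119.972  29.677] q [ 0.098  0.701 -0.7   -0.097] F [-0.621  0.219 -1.834] T [ 0.049 -0.048  0.028] w29.0 j [ 0.573  0.421 -0.552  0.    -0.595 -0.851]
```

View pics/s5c.png

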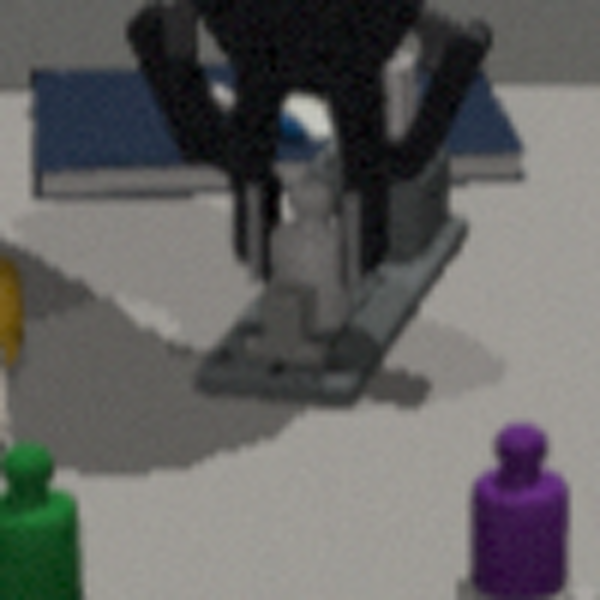

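View pics/w5.png

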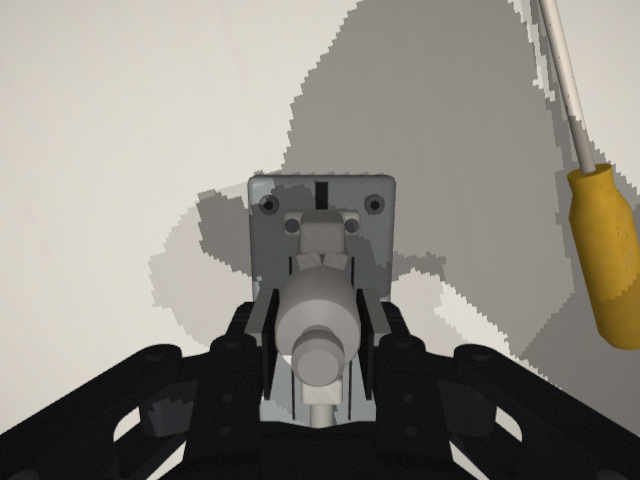

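```bash
python3 -m creep '[[[-1.4,0.4,0],[0,0,0],-1],[[-1.4,0.4,-1],[0,0,0],-1],[[-1.4,0.4,-2],[0,0,0],-1],[[-1.4,0.4,-3],[0,0,0],-1],[[-1.4,0.4,-3],[0,0,0],-1]]'
python3 -m creep '[[[0,0,-0.5],[0,0,0],-1],[[0,0,-0.5],[0,0,0],-1]]'
python3 -m creep '[[[0,0,-0.5],[0,0,0],-1],[[0,0,-0.5],[0,0,0],-1]]'
```

```text
clock: 5.87
position: [478.2, 120.1, 25.8]
ee_rot: [-0.098, -0.7, 0.7, 0.098]
contact_force: [-0.3, 0.6, -2.3]
gripper_width: 28.7
clock: 6.03
position: [478.2, 120.1, 25.2]
ee_rot: [-0.098, -0.7, 0.7, 0.098]
contact_force: [0.3, -0.3, -1.5]
gripper_width: 28.6
clock: 6.2
position: [478.3, 120.1, 24.8]
ee_rot: [-0.098, -0.7, 0.7, 0.098]
contact_force: [0.4, -0.0, -2.6]
gripper_width: 28.8
```

```bash
python3 -m creep '[[[0,0,-0.4],[0,0,0],-1],[[0,0,-0.4],[0,0,0],-1]]'
python3 -m creep '[[[0,0,-0.4],[0,0,0],-1],[[0,0,-0.4],[0,0,0],-1]]'
python3 -m creep '[[[0,0,-0.4],[0,0,0],-1],[[0,0,-0.4],[0,0,0],-1]]'
```

```text
clock: 6.37
position: [478.3, 120.1, 24.8]
ee_rot: [-0.098, -0.7, 0.7, 0.098]
contact_force: [-0.1, -0.2, 1.3]
gripper_width: 28.5
clock: 6.53
position: [478.3, 120.1, 24.7]
ee_rot: [-0.098, -0.7, 0.7, 0.097]
contact_force: [-1.4, 0.0, 5.4]
gripper_width: 28.9
clock: 6.7
position: [478.3, 120.1, 24.7]
ee_rot: [-0.098, -0.7, 0.7, 0.097]
contact_force: [-3.0, 0.3, 7.8]
gripper_width: 29.0
```

```bash
python3 -m creep '[[[0,0,0.7],[0,0,0],-1],[[0,0,0.7],[0,0,0],-0.3],[[0,0,0.7],[0,0,0],-0.2],[[0,0,0.7],[0,0,0],0],[[0,0,0.7],[0,0,0],0.3],[[0,0,0.7],[0,0,0],0.3],[[0,0,0.7],[0,0,0],0.3],[[0,0,0.7],[0,0,0],0.3],[[0,0,0.7],[0,0,0],0.3]]'
python3 - <<'E'
from h import *
st();save('side','s6');p,d=save('wrist','w6')
a=cv2.imread('pics/s6.png');cv2.imwrite('pics/s6c.png',cv2.resize(a[200:300,250:350],(600,600),interpolation=cv2.INTER_CUBIC))
E
```

```text
clock: 7.45
position: [478.3, 120.1, 24.3]
ee_rot: [-0.098, -0.7, 0.7, 0.098]
contact_force: [-0.1, -0.2, 0.2]
gripper_width: 55.4
t7.45 p [478.277 120.102  24.337] q [-0.098 -0.7    0.7    0.098] F [-0.132 -0.205  0.234] T [-0.001 -0.024  0.021] w55.4 j [ 0.576  0.429 -0.56   0.    -0.582 -0.853]
```

View pics/s6c.png

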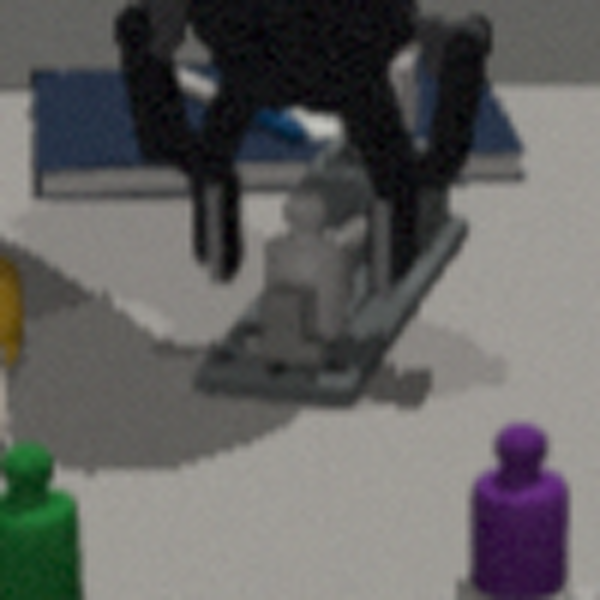

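View pics/w6.png

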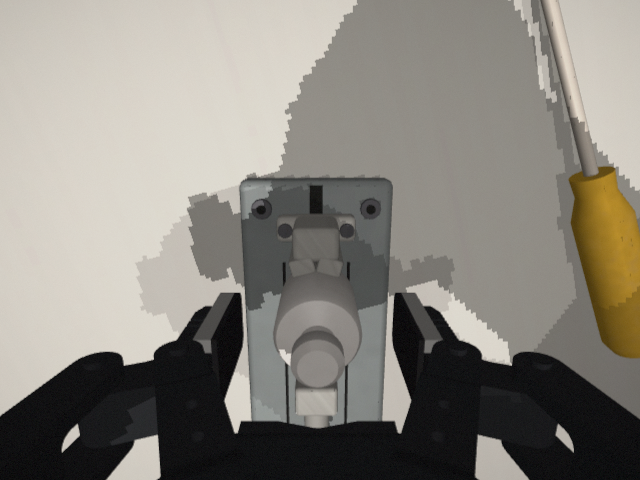

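```bash
python3 -m creep '[[[0,0,20],[0,0,0],0.3],[[0,0,50],[0,0,0],0.3],[[0,0,85],[0,0,0],0.3],[[0,0,120],[0,0,0.12],0.3],[[0,0,130],[0,0,0.24],0.3],[[0,0,130],[0,0,0.36],0.3],[[0,0,130],[0,0,0.48],0.3],[[0,0,130],[0,0,0.6],0.3],[[0,0,130],[0,0,0.72],0.3],[[0,0,130],[0,0,0.84],0.3],[[0,0,130],[0,0,0.96],0.3],[[0,0,130],[0,0,1.08],0.3]]'
python3 -m creep '[[[0,0,0],[0,0,0.12],0.3],[[0,0,0],[0,0,0.24],0.3],[[0,0,0],[0,0,0.36],0.3],[[0,0,0],[0,0,0.48],0.3],[[0,0,0],[0,0,0.6],0.3],[[0,0,0],[0,0,0.72],0.3],[[0,0,0],[0,0,0.84],0.3],[[0,0,0],[0,0,0.96],0.3],[[0,0,0],[0,0,1.08],0.3],[[0,0,0],[0,0,1.2],0.3],[[0,0,0],[0,0,1.32],0.3],[[0,0,0],[0,0,1.44],0.3]]'
python3 -m creep '[[[0,0,0],[0,0,0.12],0.3],[[0,0,0],[0,0,0.24],0.3],[[0,0,0],[0,0,0.36],0.3],[[0,0,0],[0,0,0.48],0.3],[[0,0,0],[0,0,0.6],0.3],[[0,0,0],[0,0,0.62],0.3],[[0,0,0],[0,0,0.62],0.3],[[0,0,0],[0,0,0.62],0.3]]'
python3 - <<'E'
from h import *
st();p,d=save('wrist','w7')
E
```

```text
clock: 8.55
position: [478.1, 120.0, 154.3]
ee_rot: [-0.278, 0.65, -0.65, 0.278]
contact_force: [-0.6, -0.6, -1.4]
gripper_width: 55.3
clock: 9.55
position: [478.1, 120.0, 154.3]
ee_rot: [0.638, -0.305, 0.305, -0.638]
contact_force: [-0.5, 0.1, -0.6]
gripper_width: 55.1
clock: 10.22
position: [478.2, 120.1, 154.4]
ee_rot: [-0.7, 0.099, -0.099, 0.7]
contact_force: [0.2, -0.3, 0.4]
gripper_width: 55.6
t10.22 p [478.229 120.079 154.382] q [-0.7    0.099 -0.099  0.7  ] F [ 0.22  -0.317  0.433] T [ 0.019 -0.01   0.018] w55.6 j [ 0.576  0.237 -0.42  -0.    -0.914  2.285]
```

View pics/w7.png

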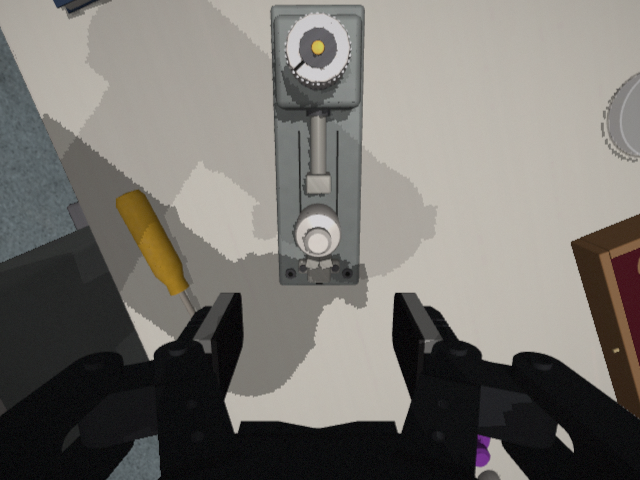

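```bash
python3 - <<'E'
from h import *
load('wrist','w7');d=np.load('pics/w7.npy');p=cv2.imread('pics/w7.png')
P=cloud('wrist',d)
w=P[5:100,280:360].reshape(-1,3);k=(w[:,2]>80)&(w[:,2]<95);w=w[k]
print('depth',len(w),w.mean(0),np.percentile(w,1,0),np.percentile(w,99,0))
print(cv2.minEnclosingCircle(w[:,:2].astype('float32')))
hsv=cv2.cvtColor(p[20:75,290:350],cv2.COLOR_BGR2HSV);m=(hsv[...,1]>120)&(hsv[...,2]>100);v,u=np.nonzero(m);print('pin',u.mean()+290,v.mean()+20,ray('wrist',u.mean()+290,v.mean()+20,87))
m=(p[0:95,280:360].min(2)>150).astype('uint8');v,u=np.nonzero(m[10:85]);c,r=cv2.minEnclosingCircle(np.stack([u+280,v+10],1).astype('float32'));print(c,r,ray('wrist',*c,86))
print(ray('wrist',318,192,36),ray('wrist',318,212,36))
E
```

```text
depth 3727 [507.064 218.169  86.142] [492.455 203.567  81.907] [521.67  232.811  88.96 ]
((507.0827941894531, 218.51353454589844), 16.273422241210938)
pin 317.4228187919463 47.100671140939596 [507.158 218.817  87.   ]
(316.7664489746094, 47.898075103759766) 36.435367584228516 [506.813 218.738  86.   ]
[486.477 145.582  36.   ] [482.887 133.087  36.   ]
```

```bash
python3 -m creep '[[[10,33,0],[0,0,0],0.3],[[20,66,0],[0,0,0],0.3],[[28.8,98.2,0],[0,0,0],0.3],[[28.8,98.2,-20],[0,0,0],0.3],[[28.8,98.2,-40],[0,0,0],0.3],[[28.8,98.2,-40],[0,0,0],0.3],[[28.8,98.2,-60],[0,0,0],0.3],[[28.8,98.2,-80],[0,0,0],0.3],[[28.8,98.2,-92],[0,0,0],0.3],[[28.8,98.2,-97.5],[0,0,0],0.3],[[28.8,98.2,-97.5],[0,0,0],0.3],[[28.8,98.2,-97.5],[0,0,0],0.3]]'
python3 - <<'E'
from h import *
st();p,d=save('wrist','w8');save('side','s8')
a=cv2.imread('pics/s8.png');cv2.imwrite('pics/s8c.png',cv2.resize(a[180:280,260:360],(600,600),interpolation=cv2.INTER_CUBIC))
E
```

```text
clock: 11.27
position: [507.7, 218.4, 57.8]
ee_rot: [-0.7, 0.098, -0.099, 0.7]
contact_force: [-0.6, 0.3, 0.3]
gripper_width: 55.6
t11.27 p [507.687 218.448  57.752] q [-0.7    0.098 -0.099  0.7  ] F [-0.635  0.326  0.309] T [ 0.005 -0.027 -0.007] w55.6 j [ 0.7    0.451 -0.386  0.001 -0.732  2.162]
```

View pics/s8c.png

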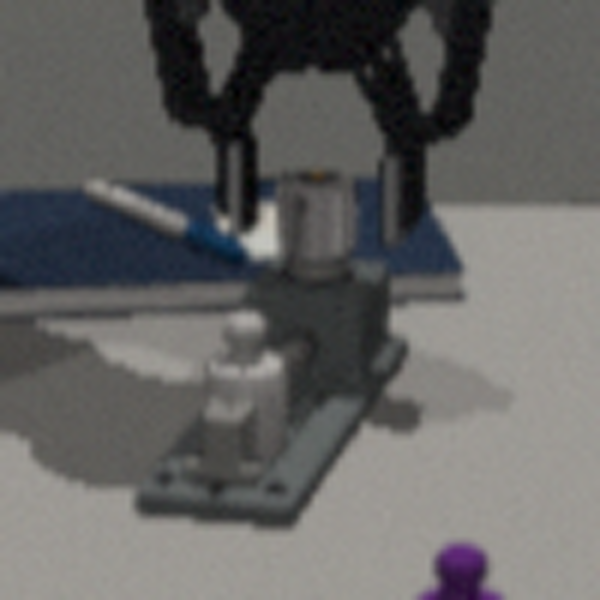

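View pics/w8.png

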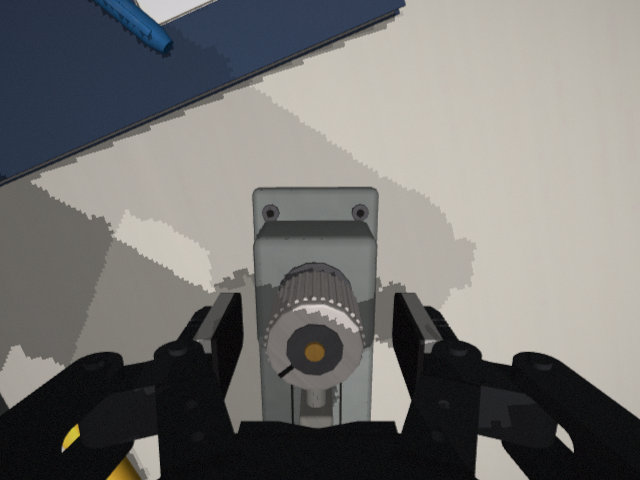

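```bash
python3 - <<'E'
from h import *
load('wrist','w8');d=np.load('pics/w8.npy');P=cloud('wrist',d)
print('pin',ray('wrist',315,352,87));w=P[290:395,262:368].reshape(-1,3);w=w[(w[:,2]>83)&(w[:,2]<92)];print(len(w),cv2.minEnclosingCircle(w[:,:2].astype('float32')),w.mean(0))
E
```

```text
pin [507.27  218.067  87.   ]
6917 ((507.3330993652344, 218.89134216308594), 16.2292423248291) [507.663 220.031  86.155]
```

```bash
python3 -m creep '[[[-0.4,0.1,0],[0,0,0],-0.1],[[-0.4,0.1,0],[0,0,0],-1],[[-0.4,0.1,0],[0,0,0],-1],[[-0.4,0.1,0],[0,0,0],-1],[[-0.4,0.1,0],[0,0,0],-1],[[-0.4,0.1,0],[0,0,0],-1],[[-0.4,0.1,0],[0,0,0],-1],[[-0.4,0.1,0],[0,0,0],-1],[[-0.4,0.1,0],[0,0,0],-1]]'
cat > s.py <<'E'
from h import *
s=arm.read_state();q=R.from_quat(s['ee_rot']).as_matrix();print('t%.2f'%s['clock'],'p',s['position'],'yaw %.4f'%np.arctan2(q[1,0],q[0,0]),'j6 %.4f'%s['joints'][5],'F',s['contact_force'],'T',s['wrist_torque'],'e6 %.3f'%s['joint_efforts'][5],'w%.1f'%s['gripper_width'])
E
python3 s.py
python3 -m creep '[[[0,0,0],[0,0,0],-1]]' >/dev/null; python3 s.py
python3 -m creep '[[[0,0,0],[0,0,0],-1]]' >/dev/null; python3 s.py
```

```text
clock: 12.12
position: [506.9, 218.7, 58.0]
ee_rot: [-0.7, 0.098, -0.098, 0.701]
contact_force: [-2.6, 0.1, 6.5]
gripper_width: 29.6
t12.12 p [506.89  218.702  57.957] yaw -0.2781 j6 2.1622 F [-2.633  0.069  6.505] T [ 0.034  0.744 -0.004] e6 -0.000 w29.6
t12.20 p [506.871 218.698  57.94 ] yaw -0.2782 j6 2.1621 F [-2.15   0.116  5.845] T [0.038 0.693 0.013] e6 -0.000 w29.7
t12.28 p [506.899 218.721  57.97 ] yaw -0.2781 j6 2.1621 F [-2.574  0.504  5.338] T [ 0.069  0.733 -0.011] e6 -0.000 w29.6
```

```bash
for i in 1 2 3; do :; done
python3 -m creep '[[[0,0,0],[0,0,-0.05],-1]]' >/dev/null; python3 s.py
python3 -m creep '[[[0,0,0],[0,0,-0.05],-1]]' >/dev/null; python3 s.py
python3 -m creep '[[[0,0,0],[0,0,-0.05],-1]]' >/dev/null; python3 s.py
python3 -m creep '[[[0,0,0],[0,0,-0.05],-1]]' >/dev/null; python3 s.py
python3 -m creep '[[[0,0,0],[0,0,-0.05],-1],[[0,0,0],[0,0,-0.1],-1],[[0,0,0],[0,0,-0.15],-1]]' >/dev/null; python3 s.py
python3 -m creep '[[[0,0,0],[0,0,0],-1]]' >/dev/null; python3 s.py
python3 -m creep '[[[0,0,0],[0,0,0],-1]]' >/dev/null; python3 s.py
```

```text
t12.37 p [506.863 218.707  57.963] yaw -0.3287 j6 2.1115 F [-2.621  0.985  6.293] T [0.142 0.778 0.069] e6 0.559 w29.5
t12.45 p [506.855 218.68   57.944] yaw -0.3801 j6 2.0602 F [-4.361 -0.189  5.764] T [0.151 0.764 0.177] e6 0.254 w29.5
t12.53 p [506.834 218.754  57.98 ] yaw -0.4299 j6 2.0102 F [-3.234  0.609  5.809] T [0.166 0.821 0.175] e6 0.231 w29.5
t12.62 p [506.811 218.751  57.979] yaw -0.4799 j6 1.9602 F [-3.025  0.318  6.889] T [0.165 0.841 0.13 ] e6 0.231 w29.2
t12.87 p [506.725 218.759  57.941] yaw -0.6299 j6 1.8102 F [-2.992  0.519  6.9  ] T [0.207 0.954 0.202] e6 0.231 w29.2
t12.95 p [506.742 218.762  57.955] yaw -0.6292 j6 1.8109 F [-3.001  0.455  6.111] T [0.172 0.905 0.149] e6 -0.400 w29.3
t13.03 p [506.739 218.761  57.953] yaw -0.6276 j6 1.8125 F [-2.211  0.287  6.194] T [0.163 0.84  0.152] e6 -0.168 w29.7
```

```bash

python3 -m creep '[[[0,0,0],[0,0,-0.1],-1],[[0,0,0],[0,0,-0.2],-1],[[0,0,0],[0,0,-0.3],-1],[[0,0,0],[0,0,-0.4],-1],[[0,0,0],[0,0,-0.5],-1],[[0,0,0],[0,0,-0.6],-1],[[0,0,0],[0,0,-0.7],-1],[[0,0,0],[0,0,-0.8],-1]]' >/dev/null; python3 s.py
python3 - <<'E'
from h import *
save('side','s9')
a=cv2.imread('pics/s9.png');cv2.imwrite('pics/s9c.png',cv2.resize(a[180:280,260:360],(600,600),interpolation=cv2.INTER_CUBIC))
E
```

```text
t13.70 p [506.535 219.1    57.943] yaw -1.4323 j6 1.0078 F [-3.926  2.427  6.476] T [0.619 1.197 0.149] e6 0.625 w29.9
```

View pics/s9c.png

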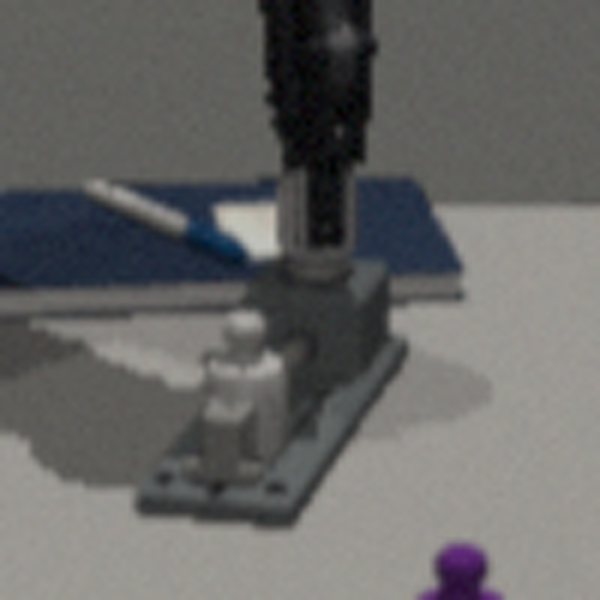

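```bash

python3 -m creep '[[[0,0,0],[0,0,-0.1],-1],[[0,0,0],[0,0,-0.2],-1],[[0,0,0],[0,0,-0.3],-1],[[0,0,0],[0,0,-0.4],-1],[[0,0,0],[0,0,-0.5],-1],[[0,0,0],[0,0,-0.6],-1],[[0,0,0],[0,0,-0.7],-1],[[0,0,0],[0,0,-0.8],-1]]' >/dev/null; python3 s.py
python3 -m creep '[[[0,0,0],[0,0,-0.1],-1],[[0,0,0],[0,0,-0.2],-1],[[0,0,0],[0,0,-0.3],-1],[[0,0,0],[0,0,-0.4],-1],[[0,0,0],[0,0,-0.45],-1],[[0,0,0],[0,0,-0.5],-1],[[0,0,0],[0,0,-0.55],-1]]' >/dev/null; python3 s.py
python3 - <<'E'
from h import *
save('side','s10')
a=cv2.imread('pics/s10.png');cv2.imwrite('pics/s10c.png',cv2.resize(a[180:280,260:360],(600,600),interpolation=cv2.INTER_CUBIC))
E
```

```text
t14.42 p [506.648 219.464  57.968] yaw -2.2323 j6 0.2078 F [-4.278  2.44   5.273] T [0.865 1.236 0.169] e6 0.618 w29.4
t15.00 p [506.866 219.649  57.982] yaw -2.7797 j6 -0.3398 F [-3.55   3.469  5.152] T [0.946 1.149 0.192] e6 0.225 w29.4
```

View pics/s10c.png

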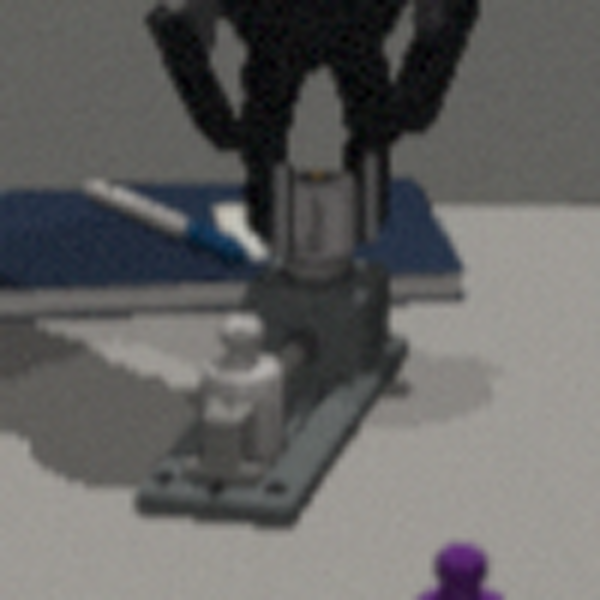

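```bash

python3 -m creep '[[[0,0,0],[0,0,-0.05],-1],[[0,0,0],[0,0,-0.1],-1],[[0,0,0],[0,0,-0.15],-1],[[0,0,0],[0,0,-0.2],-1],[[0,0,0],[0,0,-0.25],-1],[[0,0,0],[0,0,-0.3],-1],[[0,0,0],[0,0,-0.35],-1],[[0,0,0],[0,0,-0.4],-1]]' >/dev/null; python3 s.py
python3 -m creep '[[[0,0,0],[0,0,-0.02],-1]]' >/dev/null; python3 s.py
python3 -m creep '[[[0,0,0],[0,0,-0.02],-1]]' >/dev/null; python3 s.py
python3 -m creep '[[[0,0,0],[0,0,-0.02],-1]]' >/dev/null; python3 s.py
python3 -m creep '[[[0,0,0],[0,0,-0.02],-1]]' >/dev/null; python3 s.py
python3 - <<'E'
from h import *
save('side','s11')
a=cv2.imread('pics/s11.png');cv2.imwrite('pics/s11c.png',cv2.resize(a[180:280,260:360],(600,600),interpolation=cv2.INTER_CUBIC))
E
```

```text
t15.72 p [507.076 219.71   57.983] yaw 3.1040 j6 -0.7394 F [-3.437  3.189  5.042] T [0.918 1.025 0.261] e6 0.126 w29.3
t15.80 p [507.076 219.719  57.972] yaw 3.0845 j6 -0.7590 F [-3.198  3.824  5.365] T [0.873 0.981 0.243] e6 -0.263 w29.4
t15.88 p [507.089 219.707  57.971] yaw 3.0654 j6 -0.7780 F [-3.526  3.367  5.327] T [0.906 0.965 0.287] e6 -0.124 w29.4
t15.97 p [507.071 219.721  57.978] yaw 3.0455 j6 -0.7979 F [-3.66   3.728  4.759] T [0.915 0.954 0.281] e6 -0.111 w29.2
t16.05 p [507.108 219.714  57.995] yaw 3.0255 j6 -0.8180 F [-2.785  2.279  4.471] T [0.912 0.89  0.238] e6 -0.111 w29.3
```

View pics/s11c.png

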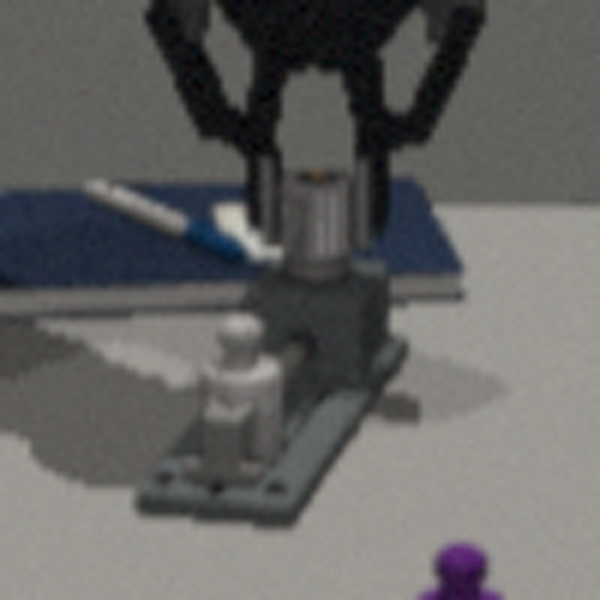

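```bash

python3 - <<'E'
from h import *
p,d=save('wrist','w12')
E
python3 s.py
```

```text
t16.15 p [507.095 219.714  57.981] yaw 3.0261 j6 -0.8173 F [-3.532  2.371  4.751] T [0.908 0.995 0.279] e6 -0.336 w29.1
```

View pics/w12.png

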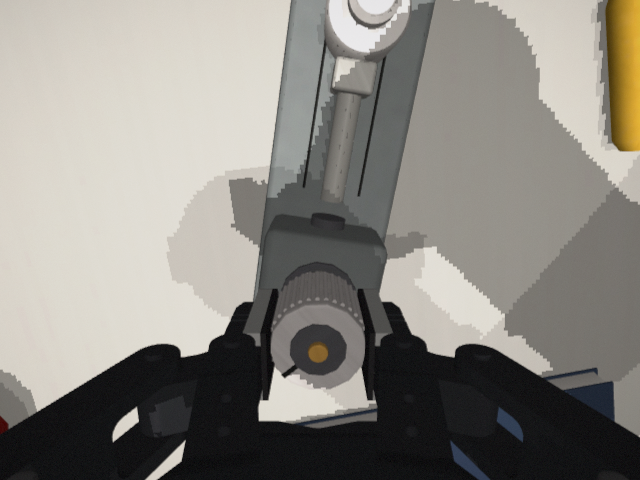

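```bash

python3 - <<'E'
from h import *
y=np.array([.274,.9617]);x=np.array([.9617,-.274]);o=np.array([507.1,218.5])
for f,box in(('w7',(165,200,295,340)),('w12',(45,105,320,390))):
    load('wrist',f);d=np.load(f'pics/{f}.npy');P=cloud('wrist',d)
    r0,r1,c0,c1=box
    v=P[r0:r1,c0:c1].reshape(-1,3);v=v[(v[:,2]>32)&(v[:,2]<40)];a=(v[:,:2]-o)@y;b=(v[:,:2]-o)@x
    k=abs(b)<12;h,e=np.histogram(a[k],bins=np.arange(-110,-30,1));print(f,[(int(e[i]),int(h[i])) for i in range(len(h)) if h[i]])
    p=cv2.imread(f'pics/{f}.png');cv2.imwrite(f'pics/{f}j.png',cv2.resize(p[0:220,250:450] if f=='w12' else p[0:290,220:420],None,fx=2.5,fy=2))
E
```

```text
w7 [(-77, 26), (-76, 46), (-75, 35), (-74, 41), (-73, 39), (-72, 36), (-71, 46), (-70, 29), (-69, 49), (-68, 32), (-67, 44), (-66, 46)]
w12 [(-97, 2), (-96, 10), (-95, 29), (-94, 39), (-93, 93), (-92, 108), (-91, 121), (-90, 122), (-89, 123), (-88, 119), (-87, 122), (-86, 119), (-85, 120), (-84, 120), (-83, 122), (-82, 120), (-81, 110)]
```

View pics/w12j.png

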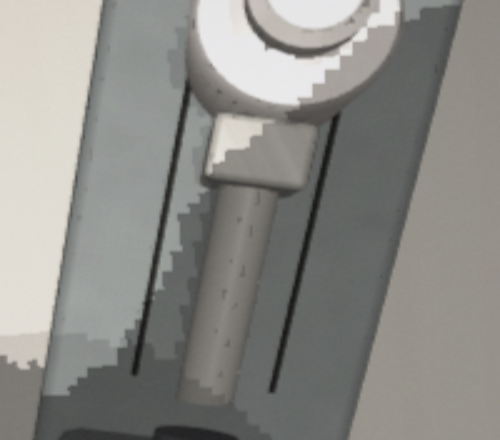

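View pics/w7j.png

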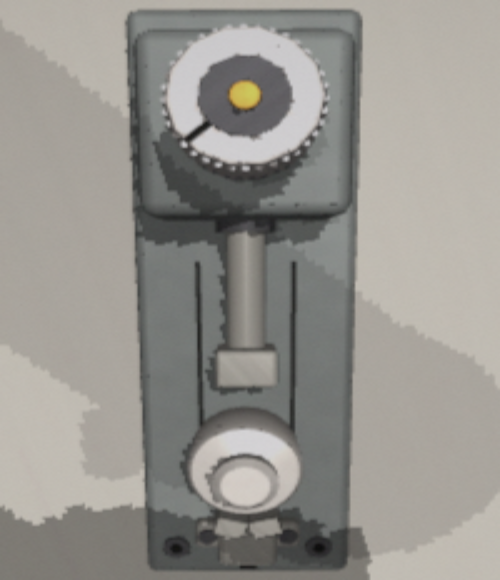

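```bash

python3 -m creep '[[[0,0,0],[0,0,0],0],[[0,0,0],[0,0,0],0.3],[[0,0,0],[0,0,0],0.3],[[0,0,0],[0,0,0],0.3],[[0,0,0],[0,0,0],0.3],[[0,0,0],[0,0,0],0.3],[[0,0,0],[0,0,0],0.3]]';python3 s.py
python3 -m creep '[[[0,0,20],[0,0,0],0.3],[[0,0,40],[0,0,0],0.3],[[0,0,70],[0,0,0],0.3],[[0,0,100],[0,0,0],0.3],[[0,0,110],[0,0,0],0.3],[[0,30,110],[0,0,0],0.3],[[0,40,110],[0,0,0],0.3],[[0,40,110],[0,0,0],0.3],[[0,40,110],[0,0,0],0.3]]'
python3 - <<'E'
from h import *
p,d=save('wrist','w13');save('side','s13')
a=cv2.imread('pics/s13.png');cv2.imwrite('pics/s13c.png',cv2.resize(a[180:280,260:360],(600,600),interpolation=cv2.INTER_CUBIC))
E
python3 s.py
```

```text
clock: 16.73
position: [506.7, 218.2, 56.8]
ee_rot: [-0.041, -0.706, 0.706, 0.041]
contact_force: [0.5, 0.9, -0.3]
gripper_width: 55.6
t16.73 p [506.685 218.242  56.754] yaw 3.0244 j6 -0.8178 F [ 0.451  0.919 -0.306] T [-0.003  0.008  0.024] e6 -0.000 w55.6
clock: 17.48
position: [506.1, 258.4, 165.9]
ee_rot: [-0.04, -0.705, 0.706, 0.042]
contact_force: [-0.1, -0.4, 0.6]
gripper_width: 55.4
t17.58 p [506.138 257.611 165.991] yaw 3.0244 j6 -0.8730 F [ 0.006 -0.515  0.024] T [-0.017 -0.01  -0.039] e6 0.001 w55.5
```

View pics/w13.png

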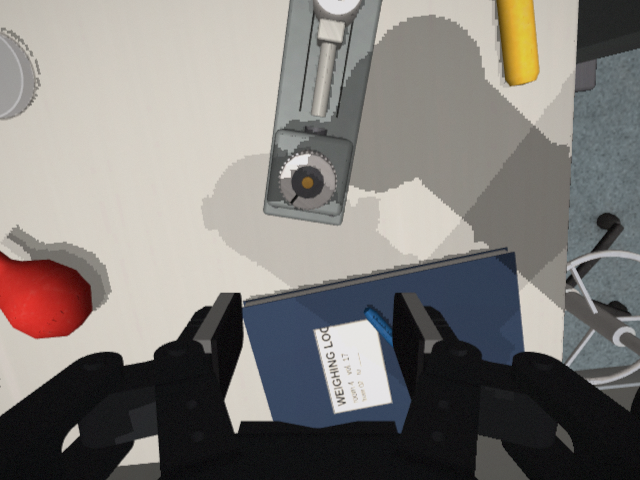

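View pics/s13c.png

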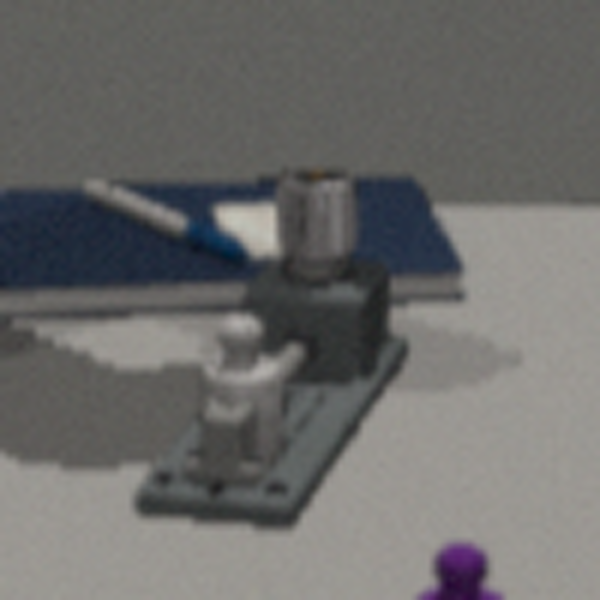

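```bash

python3 -m creep '[[[0,-30,30],[0,0,0],0.3],[[-5,-65,40],[0,0,0],0.3],[[-5,-65,40],[0,0,0],0.3],[[-5,-65,40],[0,0,0],0.3],[[-5,-65,40],[0,0,0],0.3]]'
python3 - <<'E'
from h import *
p,d=save('wrist','w14');P=cloud('wrist',d);save('top','t14')
cv2.imwrite('pics/w14c.png',cv2.resize(p[60:300,220:440,::-1],None,fx=2.5,fy=2.5,interpolation=cv2.INTER_CUBIC))
E
```

```text
clock: 18.0
position: [501.5, 192.7, 206.5]
ee_rot: [-0.042, -0.706, 0.706, 0.042]
contact_force: [-0.5, -0.8, -0.2]
gripper_width: 55.2
```

View pics/w14c.png

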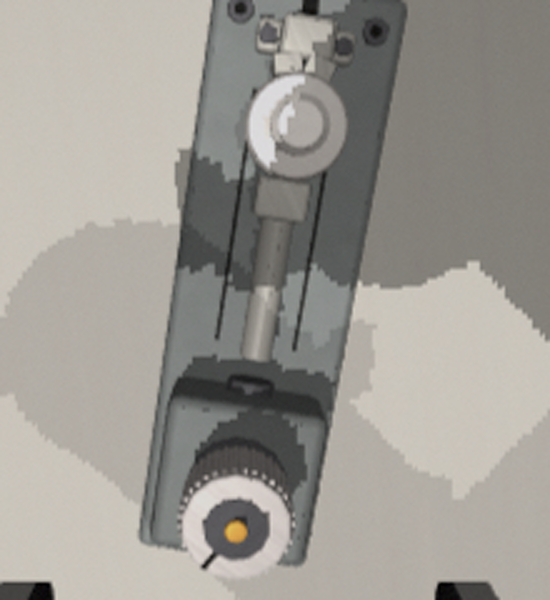

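View pics/t14.png

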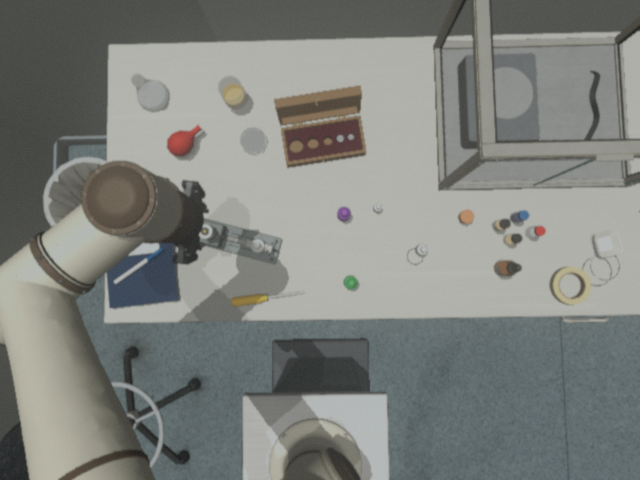

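```bash

python3 - <<'E'
from h import *
y=np.array([.274,.9617]);x=np.array([.9617,-.274]);o=np.array([507.1,218.5])
for f in('w7','w14'):
    load('wrist',f);P=cloud('wrist',np.load(f'pics/{f}.npy'));P=P[:290,220:440].reshape(-1,3)
    a=(P[:,:2]-o)@y;b=(P[:,:2]-o)@x;z=P[:,2]
    def ex(n,m): print(f,n,m.sum(),'a',np.percentile(a[m],[1,50,99]),'b',np.percentile(b[m],[1,50,99]),'z',np.median(z[m]))
    ex('wtop',(z>56)&(z<68)&(a<-80)&(abs(b)<25)); ex('shoulder+',(z>44)&(z<68)&(a<-80)&(abs(b)<25))
    ex('jaw',(z>33)&(z<39)&(a>-98)&(a<-55)&(abs(b)<10)); 
    ex('vee',(z>33)&(z<39)&(a<-118)&(abs(b)<12))
    ex('knob',(z>83)&(z<90)&(a>-30)&(abs(b)<22)); ex('bed',(z>6)&(z<14)&(a<-60)&(abs(b)<45))
E
```

```text
w7 wtop 572 a [-109.713 -101.623  -94.478] b [-7.751  0.045  7.309] z 61.09933189422064
w7 shoulder+ 1280 a [-115.121  -99.768  -89.706] b [-12.7     0.043  12.779] z 46.18786306728306
w7 jaw 525 a [-90.413 -71.407 -65.156] b [-7.66   0.16   7.952] z 35.49235022936705
w7 vee 560 a [-137.503 -128.758 -121.123] b [-7.991  0.694  8.767] z 35.55235082360551
w7 knob 3587 a [-14.519  -0.146  14.123] b [-14.369   0.209  14.457] z 86.2724298531219
w7 bed 6550 a [-149.732  -94.516  -60.48 ] b [-29.026   2.271  29.865] z 9.64004795732879
w14 wtop 474 a [-114.182 -106.685  -99.174] b [-7.781 -0.281  7.238] z 61.205361979930075
w14 shoulder+ 1084 a [-119.451 -106.248  -93.837] b [-13.046   0.172  12.411] z 45.755429530509076
w14 jaw 348 a [-91.768 -85.983 -80.12 ] b [-7.691  0.182  7.849] z 35.57852904293247
w14 vee 530 a [-137.364 -129.323 -121.172] b [-8.065  0.382  8.493] z 35.50588760013713
w14 knob 1499 a [-14.533  -1.048  13.188] b [-14.641   0.127  14.333] z 86.24118232956243
w14 bed 6012 a [-149.484 -104.707  -60.787] b [-29.262   6.77   29.607] z 9.633495015869073
```

```bash

python3 - <<'E'
from h import *
y=np.array([.274,.9617]);x=np.array([.9617,-.274]);o=np.array([507.1,218.5])
load('wrist','w2');P=cloud('wrist',np.load('pics/w2.npy'))[200:400,410:640].reshape(-1,3)
load('wrist','w4');Q=cloud('wrist',np.load('pics/w4.npy'))[160:262,240:400].reshape(-1,3)
for P in(P,Q):
    a=(P[:,:2]-o)@y;b=(P[:,:2]-o)@x;z=P[:,2]
    for lo in range(-124,-108,2):
        m=(a>lo)&(a<=lo+2)&(abs(b)<14)&(z>14)
        if m.sum(): print(lo,m.sum(),'z',np.percentile(z[m],[5,50,95]),'b',np.percentile(b[m],[2,98]))
E
```

```text
-124 47 z [34.368 35.678 36.622] b [-7.497  8.238]
-122 13 z [34.487 35.728 36.671] b [-7.183  7.582]
-124 95 z [34.031 35.445 36.494] b [-7.899  8.28 ]
-122 36 z [34.66  35.176 36.117] b [-7.844  8.306]
```

```bash

python3 -m creep '[[[-9,-28,0],[0,0,0],0.3],[[-9,-28,-30],[0,0,0],0.3],[[-9,-28,-60],[0,0,0],0.3],[[-9,-28,-85],[0,0,0],0.3],[[-9,-28,-96],[0,0,0],0.3],[[-9,-28,-96],[0,0,0],0.3],[[-9,-28,-96],[0,0,0],0.3]]'
python3 - <<'E'
from h import *
p,d=save('wrist','w15');P=cloud('wrist',d);print(cam('wrist')[1][:3,3])
y=np.array([.274,.9617]);x=np.array([.9617,-.274]);o=np.array([507.1,218.5])
P=P[:300,200:440].reshape(-1,3);a=(P[:,:2]-o)@y;b=(P[:,:2]-o)@x;z=P[:,2]
for lo in range(-130,-88,2):
    m=(a>lo)&(a<=lo+2)&(abs(b-.3)<20)&(z>14)
    if m.sum(): print(lo,m.sum(),'z',np.percentile(z[m],[5,50,95]),'b',np.percentile(b[m],[2,98]))
cv2.imwrite('pics/w15c.png',cv2.resize(p[0:220,220:440,::-1],None,fx=2.7,fy=2.7,interpolation=cv2.INTER_CUBIC))
E
```

```text
clock: 18.68
position: [492.6, 165.7, 110.0]
ee_rot: [-0.04, -0.705, 0.707, 0.041]
contact_force: [0.5, 1.1, 0.8]
gripper_width: 55.7
[485.312  98.767 252.366]
-130 210 z [16.599 34.648 36.296] b [-13.569  14.138]
-128 137 z [29.834 35.407 36.475] b [-7.913 10.177]
-126 146 z [33.463 35.618 36.756] b [-8.352  9.11 ]
-124 137 z [34.121 35.456 36.551] b [-7.858  8.691]
-122 416 z [ 35.351 252.366 252.366] b [-6.769 11.853]
-120 152 z [41.613 44.124 45.25 ] b [-8.81   8.798]
-118 191 z [42.142 44.454 45.832] b [-10.84   10.606]
-116 228 z [42.692 44.981 59.678] b [-12.078  11.979]
-114 253 z [43.092 45.68  61.836] b [-13.259  12.867]
-112 256 z [43.162 59.489 62.313] b [-13.885  13.453]
-110 254 z [43.243 60.314 62.416] b [-14.174  13.725]
-108 254 z [43.177 60.585 62.372] b [-14.411  13.92 ]
-106 238 z [43.053 60.324 62.459] b [-14.444  13.708]
-104 228 z [43.011 59.921 62.494] b [-13.954  13.583]
-102 189 z [43.058 45.717 62.162] b [-13.385  12.711]
-100 140 z [42.61  44.693 59.882] b [-12.725  11.775]
-98 152 z [42.423 44.632 45.714] b [-11.273   9.949]
-96 127 z [42.603 44.22  45.449] b [-9.082  8.274]
-94 67 z [41.531 43.304 44.77 ] b [-6.15   5.811]
-92 98 z [26.734 35.401 36.487] b [-7.162  7.913]
-90 115 z [34.041 35.556 36.644] b [-7.551  8.069]
```

View pics/w15c.png

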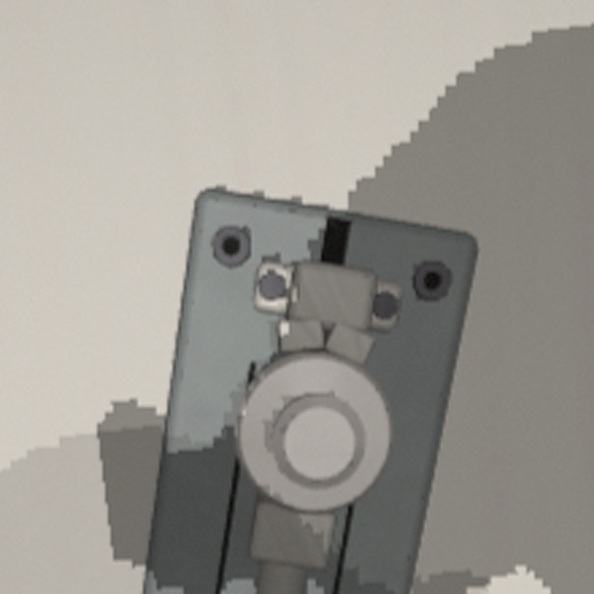

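```bash

python3 -m creep '[[[0,0,40],[0,0,0],0.3],[[0,0,80],[0,0,0],0.3],[[0,0,110],[0,0,0],0.3],[[0,0,110],[0,0,0],0.3],[[0,0,110],[0,0,0],0.3],[[0,0,110],[0,0,0],0.3]]'
python3 - <<'E'
from h import *
save('top','t16');P=cloud('top',np.load('pics/t16.npy'))
for u,v in((421,250),(377,208)):
    w=P[v-15:v+16,u-15:u+16].reshape(-1,3);w=w[(w[:,2]>10)&(w[:,2]<120)];print(w.mean(0))
arm.job_done()
E
```

```text
clock: 19.23
position: [492.4, 165.6, 221.4]
ee_rot: [0.042, 0.706, -0.705, -0.041]
contact_force: [0.1, 0.4, -0.5]
gripper_width: 55.5
[ 462.441 -239.522   30.899]
[ 557.083 -146.934   25.41 ]
the job is handed in; nothing more can be done
```

The weight is standing in the vice and gripped against the vee jaw, but I did not stop at the first slip. I turned the knob about 0.3 rad too far, so that part of the job may count as failed.

**What I did:** I moved the 200 g weight onto the vice bed and lowered it until it touched. I then turned the knob clockwise 2.98 rad in one grasp, let go, backed off and handed in at about 19 s.

**Last checks:**
- **Weight:** it is upright and centred between the jaws. In the last close-up it meets both the sliding jaw and the vee, with no gap visible. An earlier depth estimate had suggested a gap of 1 to 2 mm at the vee, and the close-up did not bear that out.
- **Other weights:** the two smaller ones are where they were, to within 0.3 mm.
- **Robot:** it is clear of everything, with contact force near zero.

**The overshoot:**
- **Cause:** I assumed the jaw joint started at 0, so I expected the weight to be held no earlier than 3.1 rad. I therefore made a coarse 0.4 rad turn without reading the torque. The jaw had evidently started about 3 mm or more closed.
- **Torque:** it was about 0.165 N m before that turn. After it, the torque stayed level at about 0.267 N m, through four more 0.02 rad steps I had already sent in the same batch.
- **Slip:** the jaw moved 15.0 mm, which puts the first slip at about 2.68 rad and the total slip at about 0.3 rad.

I did not try to undo the slip by turning back.

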